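# Lock the sample changer with its transport bar

## Task

Lock the sample-changer unit for transport: lift its locking bar from the cradle, feel gently with the bar's tip along the hidden face under the hood until you find the lock hole, and slide the bar fully home until its collar meets the face. Leave the bar there, let go of it, never force it against the unit, and do not disturb the glassware and small things on the bench.

Things in the scene. Friction and masses are not known exactly. Their poses are not given: they have to be found in the camera images.
- bar_center (a point): Centre of the grip of the loose locking bar (0.2 kg), lying level in its cradle at the start, this point 55 mm above the bench. x runs along the straight bar from grip to tip, z up. Square aluminium grip 18 x 18 mm, 120 mm long (60 mm each way from here), then a collar and a round rod.
- bar_collar (a point): Centre of the front of the bar's steel collar, 66 mm along x from bar_center. The collar is 28 mm in diameter, 6 mm thick (60 to 66 mm).
- bar_tip (a point): End of the bar's round steel rod, on its axis, 118 mm along x from bar_center. The rod is 10 mm in diameter and 52 mm long from the collar; its last 6 mm taper to 6.4 mm.
- cradle: Fixed grey stand for the bar: base 150 x 70 mm; two uprights (14 mm thick, 36 mm wide) 48 mm either side of the middle along x carry the grip 46 mm above the bench, between lips rising 8 mm beside it. The bar lifts straight up; between the uprights the grip is free on both sides. Origin on the bench under the grip's middle, x towards the tip.
- unit: Fixed sample-changer unit, 280 mm wide (y), white in front, steel behind (150 mm high). Origin on the bench right below the centre of the hidden face, which is the plane x = 0; x points into the machine, away from the robot, z up. Plinth, hood (top at z = 118 mm) and cheeks stand out 25 mm in front of the face, to x = -25 mm.
- face (a point): Centre of the hidden face, 75 mm above the bench; axes as the unit's. Upright, smooth, rigid metal in an opening towards the robot, 130 mm wide (y) and 59 mm high (46 to 105 mm above the bench). Keep the bar's push on the unit below 30 N.
- hole_line (a point): Same point as face. The only lock hole runs straight along x into the face: 13.5 mm wide (y), 13.8 mm high, 58 mm deep, centre 75 mm above the bench, anywhere from y = -35 to 35 mm from here (not measured). Home, the collar lies on the face; the bar then stays by itself, drooping a few degrees when let go.
- jar_center (a point): Bystander: closed glass sample jar, 48 mm in diameter, 70 mm high, loose; point at its centre.
- beaker: Bystander: glass beaker, 66 mm in diameter, 85 mm high, loose; origin under its centre.
- screwdriver: Bystander: loose screwdriver with a black handle lying on the bench in front of the unit, about across the robot's view, under 40 mm high.
- crucible: Bystander: white ceramic crucible, 42 mm in diameter, 34 mm high, loose; origin under its centre.
- mouse: Bystander: black computer mouse, 100 x 60 x 22 mm, loose; origin under its centre.
Things that resemble listed ones, but are neither listed nor needed, are in the scene too. Several things look just like the cradle: the one meant starts farthest from the robot's base.

How it is judged:
By the outcome, as a careful person would: the job done as asked, in the order asked, and still so for the second after the job is handed in, with the robot touching nothing.
It also fails if it takes over 72 s, if anything falls off the work surface, if the arm or the gripper's body presses on something with over 40 N, if the wrist force passes 120 N, or if a joint passes its speed limit or range.

## Robot

A 6-joint arm with a two-finger parallel gripper is mounted at the origin on the work surface. World frame = base frame: x ahead of the robot, y to its left, z up, the work surface at z = 0. Lengths are in m, angles in rad, forces in N, time in s.
With the tool pointing down it reaches from about 0.3 to 0.75 m from the base axis. Payload 8.5 kg.
Tool frame: the origin (TCP) lies between the finger pads; the fingertips stand 19 mm ahead of it and the grasp point (between the pads) is the TCP (env.tip_reach is the distance from the TCP to the fingertips, in m); z points along the fingers, y is the direction in which the jaws open and shut (so a half turn about z gives the same grasp; the last joint's range is limited). The gripper opens to 85 mm and grips with 20 to 120 N. Pads are 22 mm wide; open, the fingers measure 114 mm over their backs; the gripper's body (76 mm by 85 mm) begins 54 mm behind the grasp point. The pads swing forward as they close: fully open they stand 13 mm farther back than shut.
Start: joints at [1.06, 0.381, 1.297, -0, 1.464, -0.215], TCP at [0.16, 0.526, 0.25] pointing down, gripper open.
Joint ranges: [-3.11, 3.11], [-0.89, 2.33], [0.22, 2.48], [-1.42, 4.56], [0.17, 2.85], [-2.88, 2.88]. Speed limits (rad/s): [2.39, 2.39, 3.14, 3.14, 3.14, 3.14].

## Interface

Orientations are given as a rotation vector (axis times angle).
In Python, from workcell import env gives the robot as it stands.
- The arm moves only by the tool send_rows, never from a script. Its argument "targets" is text: rows parted by semicolons, each of 7 numbers parted by spaces: the shift along the tool's x, y, z each as a share of 0.02 m, from -1 to 1, then the turn, a rotation vector about the tool's x, y, z each as a share of 90 degrees, from -1 to 1, then the closure, from 0 (fully open) to 1 (shut). A call has exactly 8 rows; each row shifts and turns the commanded pose from where the row before left it, along the tool's axes as they then stand; what a row does not reach is not made up. A row lasts 1/12 s, in which the tool goes at most 41.7 mm and 7.16 degrees, less where a joint would pass 70% of its speed; a pose out of reach is approached as far as the arm can. A call with a number of a shift or a turn outside -1 to 1 is refused whole. A call with a gripper value outside its range is refused whole. The fingers move at their own pace and stop on an object; "newtons" is the grip in N (left out, the last holds). Time passes only in rows, so rows that do not move let the fingers close, or fill a call up. It gives the time, the measured TCP pose, the force and the opening at its end, in the units of the state.
- env.get_obs(): the state, without advancing time (a new reading comes with each control period).
- env.grab_frame(name): name is "side" or "top"; returns a dict with "frame" (420x560x3 uint8, red, green, blue), "fx", "fy", "cx", "cy" (pixels), "dist" ([k1, k2, p1, p2, k3] as OpenCV has them; the pictures are not rectified), "extrinsics" (4x4, takes a point from camera to world coordinates). Camera axes: x right, y up, looking along -z (the intrinsics and any distortion apply to the point x, -y, -z); pixel columns grow to the right and rows downward; lengths in m; the calibration is good to about 2 mm. A picture is of the moment at which its call begins. There is no depth.
- env.sign_off(): hands the job in, once; it reports no verdict.
Trained networks look in a picture, given as the dict that the camera call returned (one of the last four; its "shot" number tells which), for a name from the list of things; names that differ only in an ending like _2 or _b are one class to them, and where a whole thing is asked for, a point or a joint stands for the part that bears it (a point fixed in the world has none). Each returns a list of dicts, best first, with "confidence" (0 to 1); they miss things now and then, are a little off and sometimes report something else, mostly with a low value. They report only what shows in the picture. A call takes as long as a camera call. They do not tell look-alikes from the thing itself.
- env.outline_of(picture, name): "pixels" (420x560 bool, what is visible of it) and "box" ([left, top, right, bottom] in pixels, round what is visible of it).
The state is a dict: "t": time; "joint_positions": joint angles; "qd": joint speeds; "joint_torque": joint torques, N m; "position": TCP position; "ee_rot": TCP orientation; "ft_force": force on the tool from outside, world axes, zero at the start; "torque": the same for the moment, N m; "opening": finger opening in m.
Only numpy, scipy, OpenCV 4.12 (cv2) and the standard library are available. Lean on these libraries where they do the work, as an engineer would, in place of code of your own. Each camera call takes 0.05 s, during which the arm holds its last target. There are 200 camera calls.

## Working session

There is one attempt and no reset: what is moved stays moved. The work goes in short steps, Python scripts to look and compute and a tool call to move; the robot and the scene stay as the last step left them, time stands still between calls to the robot, and variables do not carry over. Pictures are saved under pics/ and viewed, about 8 in all and at most 12, crops included, and the job is handed in when it is done.

Besides the shell and the picture viewer there is one more tool, called after "Request:" in YAML: its name, and indented under it one key for each argument. send_rows: Moves the arm, as the interface text tells. Its arguments: {"type":"object","properties":{"targets":{"type":"string"},"newtons":{"type":"number"}},"required":["targets"]}

```bash
ls; mkdir -p pics; python3 - <<'E'
from workcell import env
import cv2, numpy as np
for n in("side","top"):
    p=env.grab_frame(n); cv2.imwrite(f"pics/{n}0.png",cv2.resize(p["frame"][:,:,::-1],(800,600)))
    print(n,p["fx"],p["fy"],p["cx"],p["cy"],p["dist"],np.round(p["extrinsics"],3).tolist())
    for k in["bar_center","cradle","unit","face","jar_center","beaker","screwdriver","crucible","mouse"]:
        try: print(k,[(round(d["confidence"],2),list(np.round(d["box"]))) for d in env.outline_of(p,k)])
        except Exception as e: print(k,e)
print(env.get_obs())
E
```

```text
pics
side 414.86082775618206 414.86082775618206 278.08991855066074 207.46740804430505 [-0.12397329  0.          0.          0.          0.        ] [[0.922, 0.232, -0.311, 0.201], [-0.387, 0.588, -0.71, -0.774], [0.018, 0.775, 0.632, 0.76], [0.0, 0.0, 0.0, 1.0]]
bar_center [(0.96, [np.float64(274.0), np.float64(289.0), np.float64(353.0), np.float64(312.0)])]
cradle [(0.92, [np.float64(174.0), np.float64(317.0), np.float64(245.0), np.float64(357.0)]), (0.87, [np.float64(231.0), np.float64(239.0), np.float64(295.0), np.float64(275.0)]), (0.67, [np.float64(262.0), np.float64(302.0), np.float64(336.0), np.float64(337.0)])]
unit [(0.74, [np.float64(275.0), np.float64(128.0), np.float64(393.0), np.float64(231.0)]), (0.23, [np.float64(274.0), np.float64(288.0), np.float64(351.0), np.float64(311.0)])]
face [(0.95, [np.float64(276.0), np.float64(127.0), np.float64(396.0), np.float64(230.0)])]
jar_center [(0.94, [np.float64(389.0), np.float64(268.0), np.float64(420.0), np.float64(303.0)])]
beaker [(0.89, [np.float64(254.0), np.float64(359.0), np.float64(294.0), np.float64(409.0)])]
screwdriver
[... 1860 characters left out ...]
, np.float64(301.0), np.float64(190.0)])]
{'t': 1.0, 'joint_positions': array([ 1.05970466e+00,  3.80602996e-01,  1.29739105e+00,  6.87533163e-06,
        1.46363141e+00, -2.15303821e-01]), 'qd': array([-0.00226767,  0.0010567 , -0.00178923, -0.00105967,  0.00205271,
       -0.00012127]), 'joint_torque': array([-2.42542046e-03, -4.48329198e+01, -2.31457847e+01, -3.43460488e-04,
        6.66737560e-04, -1.34183131e-05]), 'position': array([0.16031359, 0.52609545, 0.25032382]), 'ee_rot': array([-4.62929053e-01, -3.10727979e+00,  4.43475273e-05]), 'ft_force': array([ 0.50011364, -0.28281545, -0.47090751]), 'torque': array([-0.04720553, -0.0227969 ,  0.05273945]), 'opening': 0.08526725100943712}
```

View pics/side0.png

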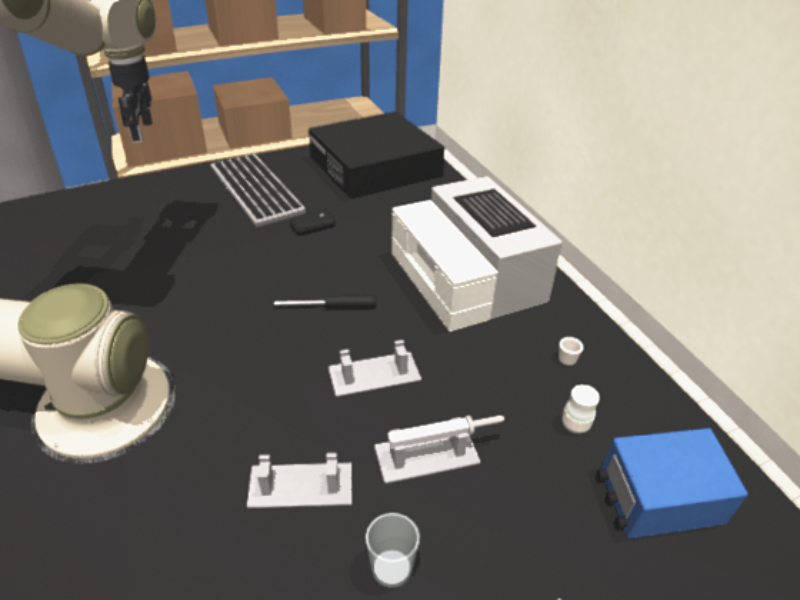

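View pics/top0.png

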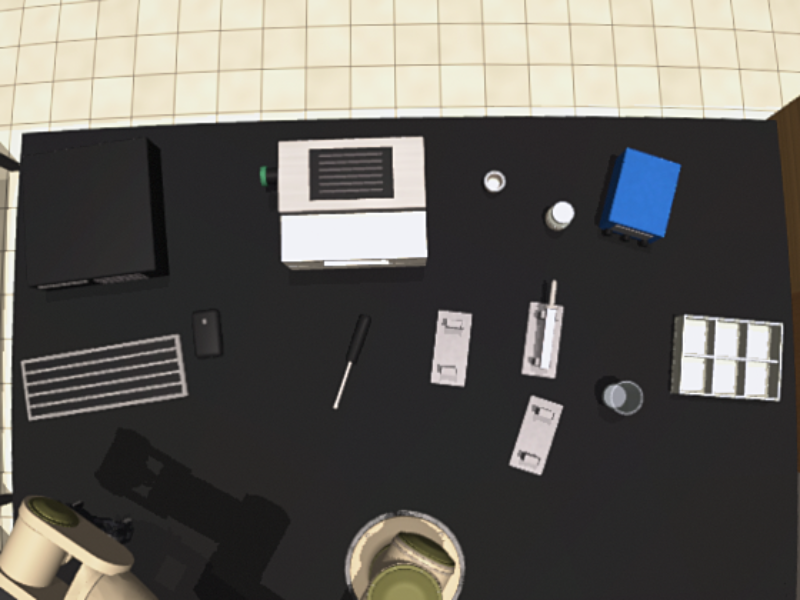

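The top view shows the three cradle look-alikes at 800-px (451,348), (543,340) and (536,436). The one at (543,340) holds the bar and lies farthest from the base at (405,560). The unit's white hood spans (280–427, 210–268), the screwdriver is at (352,360), and the jar and crucible are to the right. I'll confirm the cradle in one crop.

```bash
cat > h.py <<'E'
import numpy as np, cv2
from workcell import env
def K(p): return np.array([[p["fx"],0,p["cx"]],[0,p["fy"],p["cy"]],[0,0,1.]])
def ray(p,uv):
    n=cv2.undistortPoints(np.array([[uv]],float),K(p),np.array(p["dist"]))[0,0]
    E=np.array(p["extrinsics"]); d=E[:3,:3]@np.array([n[0],-n[1],-1]); return E[:3,3],d
def onz(p,uv,z):
    o,d=ray(p,uv); return o+d*(z-o[2])/d[2]
def proj(p,X):
    E=np.array(p["extrinsics"]); c=(np.atleast_2d(X)-E[:3,3])@E[:3,:3]; c=c*[1,-1,-1]
    return cv2.projectPoints(c,np.zeros(3),np.zeros(3),K(p),np.array(p["dist"]))[0][:,0]
E
python3 - <<'E'
from h import *
p=env.grab_frame("top");f=p["frame"][:,:,::-1]
cv2.imwrite("pics/top1.png",cv2.resize(f[92:272,180:410],None,fx=3.4,fy=3.3,interpolation=cv2.INTER_CUBIC) if 0 else cv2.resize(f[92:272,180:410],None,fx=3.3,fy=3.3,interpolation=cv2.INTER_CUBIC))
s=env.grab_frame("side");g=s["frame"][:,:,::-1]
cv2.imwrite("pics/side1.png",cv2.resize(g[120:340,190:430],None,fx=2.7,fy=2.7,interpolation=cv2.INTER_CUBIC))
for n,q in(("top",p),("side",s)):
    for k in ["bar_center"]:
        m=env.outline_of(q,k)[0]["pixels"]; ys,xs=np.nonzero(m)
        pts=np.array([onz(q,(x,y),.055)[:2] for x,y in zip(xs,ys)])
        c=pts.mean(0);u,S,v=np.linalg.svd(pts-c,full_matrices=False);a=v[0]*np.sign(v[0][0])
        t=(pts-c)@a; w=(pts-c)@np.array([-a[1],a[0]])
        print(n,c,np.degrees(np.arctan2(a[1],a[0])),"tip",c+a*t.max(),"end",c+a*t.min(),t.ptp() if 0 else t.max()-t.min(), w.min(),w.max())
for n,k,z in(("jar_center","top",.07),("beaker","top",.085),("crucible","top",.034),("screwdriver","top",.015)):
    d=env.outline_of(p,n)
    if d: b=d[0]["box"];print(n,onz(p,(b[0],b[1]),z)[:2],onz(p,(b[2],b[3]),z)[:2])
E
```

```text
top [ 0.48622559 -0.29452033] -8.700072270208112 tip [ 0.58105255 -0.30903101] end [ 0.40879007 -0.28267093] 0.1742676590190872 -0.012505822472671903 0.012544063333852195
side [ 0.48616222 -0.29414373] -8.669008265225042 tip [ 0.58297494 -0.30890457] end [ 0.40791845 -0.28221406] 0.1770795219352361 -0.015757748335133062 0.01692991440804147
jar_center [ 0.80182052 -0.17695724] [ 0.76053597 -0.22496752]
beaker [ 0.38041692 -0.3867966 ] [ 0.30408255 -0.47594831]
crucible [ 0.80959133 -0.18825396] [ 0.77077375 -0.21893857]
screwdriver [0.52499396 0.14915342] [0.34108147 0.05931987]
```

View pics/top1.png

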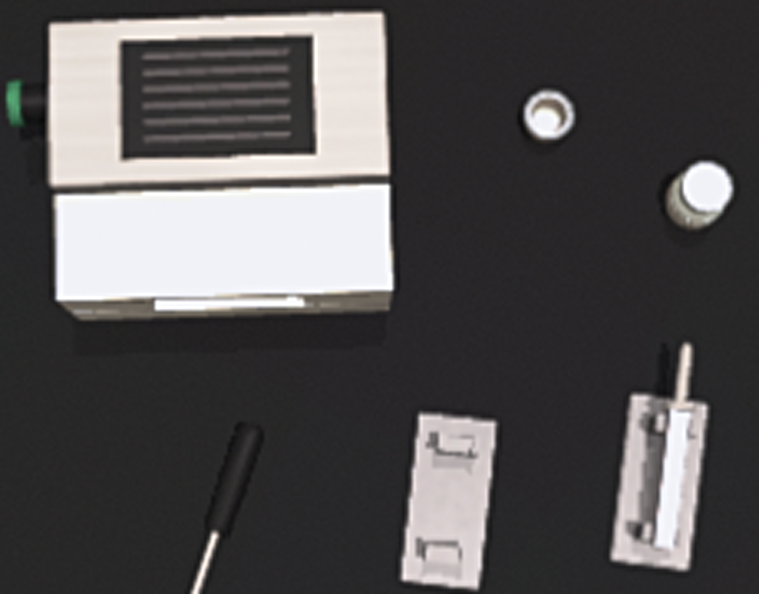

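View pics/side1.png

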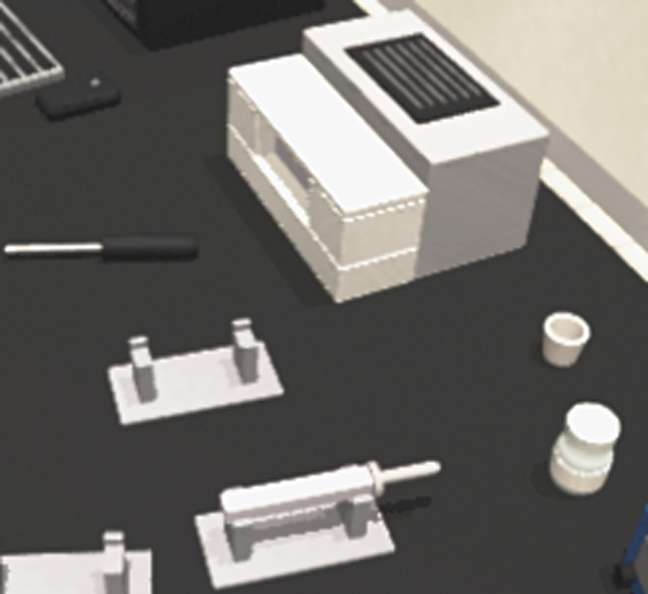

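The crops confirm it: the meant cradle carries the bar, with the grip at crop px (675,475) and the tip at (685,345). The hood's front top edge runs from (57,300) to (392,290) in the top crop. Next I'll fit the unit pose and try a rectified view of the face.

```bash
cat >> h.py <<'E'
E
python3 - <<'E'
from h import *
p=env.grab_frame("top");s=env.grab_frame("side")
c=lambda u,v:(180+u/3.3-.35,92+v/3.3-.35)
d=lambda u,v:(190+u/2.7-.3,120+v/2.7-.3)
P=lambda q,uv,z:np.round(onz(q,uv,z)[:2],4)
A,B=P(p,c(57,300),.118),P(p,c(392,290.5),.118)
C,D=P(p,c(55,191),.118),P(p,c(390,183),.118)
print("top front",A,B,"back",C,D)
A2,B2=P(s,d(229,72),.118),P(s,d(343,211),.118);D2=P(s,d(426,192),.118)
print("side front",A2,B2,"backR",D2)
for a,b in((A,B),(A2,B2)):
    e=a-b;yaw=np.arctan2(-e[0],e[1]);print("yaw",np.degrees(yaw),"w",np.linalg.norm(e))
    print("face ctr",(a+b)/2+.025*np.array([np.cos(yaw),np.sin(yaw)]))
a,b=(A+A2)/2,(B+B2)/2; e=a-b;yaw=np.arctan2(-e[0],e[1]);X=np.array([np.cos(yaw),np.sin(yaw)]);Y=np.array([-X[1],X[0]]);F=(a+b)/2+.025*X
print("avg",F,np.degrees(yaw))
# rectified face, y left to right = +65..-65
W=lambda x,y,z:np.r_[F+x*X+y*Y,z]
yy,zz=np.meshgrid(np.linspace(.08,-.08,640),np.linspace(.125,.035,360))
pts=np.array([W(0,y,z) for y,z in zip(yy.ravel(),zz.ravel())]); m=proj(s,pts).astype(np.float32).reshape(360,640,2)
cv2.imwrite("pics/face.png",cv2.remap(s["frame"][:,:,::-1].copy(),m[...,0],m[...,1],cv2.INTER_CUBIC))
E
```

```text
top front [0.622  0.2263] [ 0.6248 -0.0526] back [0.7146 0.2283] [ 0.7157 -0.0527]
side front [0.6197 0.219 ] [ 0.6232 -0.0528] backR [ 0.7117 -0.0555]
yaw 0.5751982541794942 w 0.2789140548627838
face ctr [0.64839874 0.08710097]
yaw 0.7377635950734414 w 0.2718225340180611
face ctr [0.64644793 0.0834219 ]
avg [0.64742336 0.08526098] 0.6554342933510874
```

View pics/face.png

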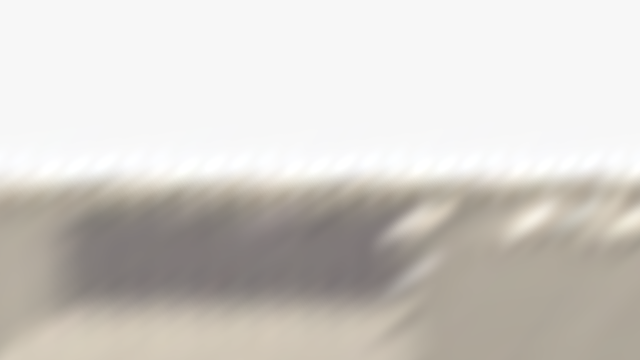

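The rectified face view shows only a dark strip of face (75–410, 195–295) with no hole visible, so it has to be felt. The bar centre is about (0.465, -0.2915) with yaw -8.7°. The face centre is about (0.648, 0.087) with yaw 0.6°. Moving now.

Request:
send_rows:
  targets: "0 0 0 0 0 -0.046 0;0 0 0 0 0 -0.046 0;-1 -1 0 0 0 0 0;-1 -1 0 0 0 0 0;-1 -1 0 0 0 0 0;-1 -1 0 0 0 0 0;-1 -1 0 0 0 0 0;-1 -1 0 0 0 0 0"
  newtons: 60

```text
t: 2.17
position: [0.2614, 0.3882, 0.2504]
ee_rot: [0.237, 3.132, 0.0]
ft_force: [0.6, -0.6, 0.4]
opening: 0.0856
```

Request:
send_rows:
  targets: "-1 -1 0 0 0 0 0;-1 -1 0 0 0 0 0;-1 -1 0 0 0 0 0;-1 -1 0 0 0 0 0;-1 -1 0 0 0 0 0;-1 -1 0 0 0 0 0;-1 -1 0 0 0 0 0;-1 -1 0 0 0 0 0"

```text
t: 2.83
position: [0.3956, 0.2058, 0.2505]
ee_rot: [0.238, 3.132, 0.0]
ft_force: [0.9, 1.0, 0.2]
opening: 0.0853
```

Request:
send_rows:
  targets: "-1 -1 0 0 0 0 0;-1 -1 0 0 0 0 0;-1 -1 0 0 0 0 0;-1 -1 0 0 0 0 0;-1 -1 0 0 0 0 0;-1 -1 0 0 0 0 0;0 -1 0 0 0 0 0;0 -1 0 0 0 0 0"

```text
t: 3.5
position: [0.49, 0.0295, 0.25]
ee_rot: [-0.238, -3.132, -0.0]
ft_force: [-1.0, -0.8, 0.5]
opening: 0.0853
```

Request:
send_rows:
  targets: "0 -1 0 0 0 0 0;0 -1 0 0 0 0 0;0 -1 0 0 0 0 0;0 -1 0 0 0 0 0;0 -1 0 0 0 0 0;0 -1 0 0 0 0 0;0 -1 0 0 0 0 0;0 -1 0 0 0 0 0"

```text
t: 4.17
position: [0.4651, -0.1283, 0.2504]
ee_rot: [0.237, 3.132, -0.0]
ft_force: [-0.1, 0.3, 0.4]
opening: 0.0853
```

Request:
send_rows:
  targets: "-0.06 -1 0 0 0 0 0;-0.06 -1 0 0 0 0 0;-0.06 -1 0 0 0 0 0;-0.06 -1 0 0 0 0 0;-0.06 -1 0 0 0 0 0;-0.06 -1 0 0 0 0 0;-0.06 -1 0 0 0 0 0;-0.06 -1 0 0 0 0 0"

```text
t: 4.83
position: [0.4505, -0.2879, 0.2504]
ee_rot: [0.237, 3.133, -0.0]
ft_force: [-0.0, -0.5, 0.1]
opening: 0.0853
```

Request:
send_rows:
  targets: "0 0 1 0 0 0 0;0 0 1 0 0 0 0;0 0 1 0 0 0 0;0 0 1 0 0 0 0;0 0 1 0 0 0 0;0 0 1 0 0 0 0;0 0 0.5 0 0 0 0;0 0 0 0 0 0 0"

```text
t: 5.5
position: [0.45, -0.2863, 0.1183]
ee_rot: [-0.237, -3.129, -0.004]
ft_force: [-1.2, -0.2, -0.3]
opening: 0.0851
```

```bash
python3 - <<'E'
from h import *
o=env.get_obs();print(o["position"],o["ee_rot"],o["ft_force"])
s=env.grab_frame("side");t=env.grab_frame("top")
a=s["frame"][230:350,210:380,::-1];b=t["frame"][180:300,330:440,::-1]
cv2.imwrite("pics/hover.png",np.hstack([cv2.resize(a,None,fx=2.8,fy=2.8,interpolation=2),cv2.resize(b,None,fx=2.8,fy=2.8,interpolation=2)]))
E
```

```text
[ 0.44998179 -0.2863193   0.11825985] [-0.23737355 -3.12939478 -0.00431469] [-1.22142635 -0.17586754 -0.2799745 ]
```

View pics/hover.png

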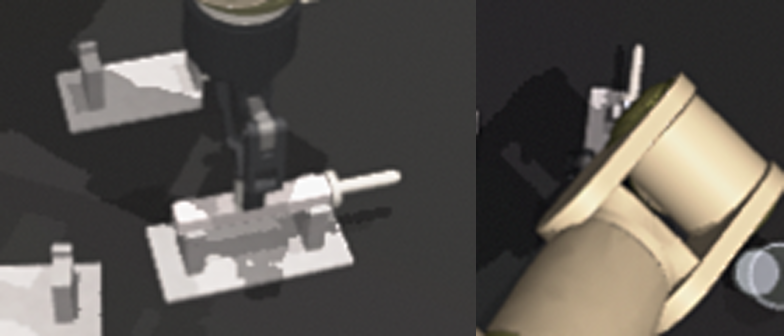

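The fingers straddle the grip's middle between the uprights, with the near finger at (262,160) in the picture. Descending and closing.

Request:
send_rows:
  targets: "0 -0.13 0.8 0 0 0 0;0 0 0.8 0 0 0 0;0 0 0.8 0 0 0 0;0 0 0.7 0 0 0 0;0 0 0 0 0 0 0;0 0 0 0 0 0 0.3;0 0 0 0 0 0 0.5;0 0 0 0 0 0 0.6"

```text
t: 6.27
position: [0.4508, -0.29, 0.0596]
ee_rot: [0.237, 3.131, -0.002]
ft_force: [-0.4, -0.1, 0.5]
opening: 0.0518
```

Request:
send_rows:
  targets: "0 0 0 0 0 0 0.65;0 0 0 0 0 0 0.7;0 0 0 0 0 0 0.75;0 0 0 0 0 0 0.8;0 0 0 0 0 0 0.9;0 0 0 0 0 0 1;0 0 0 0 0 0 1;0 0 0 0 0 0 1"

```text
t: 6.93
position: [0.4504, -0.2895, 0.0588]
ee_rot: [0.237, 3.132, -0.001]
ft_force: [-1.4, 0.7, 5.3]
opening: 0.017
```

Request:
send_rows:
  targets: "0 0 -0.3 0 0 0 1;0 0 -0.6 0 0 0 1;0 0 -0.9 0 0 0 1;0 0 -0.9 0 0 0 1;0 0 -0.9 0 0 0 1;0 0 -0.9 0 0 0 1;0 0 0 0 0 0 1;0 0 0 0 0 0 1"
  newtons: 70

```text
t: 7.6
position: [0.4503, -0.2895, 0.1484]
ee_rot: [0.237, 3.132, -0.001]
ft_force: [-0.7, 0.0, -2.0]
opening: 0.0169
```

```bash
cat > look.py <<'E'
from h import *
o=env.get_obs();print(o["t"],o["position"].round(4),o["ee_rot"].round(4),o["ft_force"].round(1),o["torque"].round(2))
r=cv2.Rodrigues(o["ee_rot"])[0];print("toolx",r[:,0].round(4),"z",r[:,2].round(4))
z=o["position"][2]-.0038
for n in("side","top"):
    q=env.grab_frame(n);d=env.outline_of(q,"bar_center")
    if not d: print(n,"none");continue
    ys,xs=np.nonzero(d[0]["pixels"]);pts=np.array([onz(q,(x,y),z)[:2] for x,y in zip(xs,ys)])
    a=-r[:2,0];t=pts@a;i=t>np.sort(t)[-6];print(n,d[0]["confidence"].round(2),"tip",pts[i].mean(0).round(4),"tip along from TCP",((pts[i].mean(0)-o["position"][:2])@a).round(4),"end",(t.min()-o["position"][:2]@a).round(4))
E
python3 look.py
```

```text
7.6 [ 0.4503 -0.2895  0.1484] [ 2.3740e-01  3.1319e+00 -1.0000e-03] [-0.7  0.  -2. ] [ 0.03  0.07 -0.08]
toolx [-9.886e-01  1.507e-01 -7.000e-04] z [ 6.e-04 -7.e-04 -1.e+00]Traceback (most recent call last):
  File "look.py", line 9, in <module>
    a=-r[:2,0];t=pts@a;i=t>np.sort(t)[-6];print(n,d[0]["confidence"].round(2),"tip",pts[i].mean(0).round(4),"tip along from TCP",((pts[i].mean(0)-o["position"][:2])@a).round(4),"end",(t.min()-o["position"][:2]@a).round(4))
                                                  ^^^^^^^^^^^^^^^^^^^^^^^^
AttributeError: 'float' object has no attribute 'round'
```

Request:
send_rows:
  targets: "0 0 0 0 0 -0.0515 1;0 0 0 0 0 -0.0515 1;-0.07 0.7 0 0 0 0 1;-0.05 1 0 0 0 0 1;-0.05 1 0 0 0 0 1;-0.05 1 0 0 0 0 1;-0.05 1 0 0 0 0 1;-0.05 1 0 0 0 0 1"

```text
t: 8.37
position: [0.4549, -0.1735, 0.1473]
ee_rot: [0.013, -3.14, -0.002]
ft_force: [0.2, -0.6, -1.7]
opening: 0.0169
```

Request:
send_rows:
  targets: "-0.05 1 0 0 0 0 1;-0.05 1 0 0 0 0 1;-0.05 1 0 0 0 0 1;-0.05 1 0 0 0 0 1;-0.05 1 0 0 0 0 1;-0.05 1 0 0 0 0 1;-0.05 1 0 0 0 0 1;0 1 0 0 0 0 1"

```text
t: 9.03
position: [0.4601, -0.0137, 0.1475]
ee_rot: [0.013, -3.14, -0.001]
ft_force: [0.1, 0.9, -2.8]
opening: 0.0165
```

Request:
send_rows:
  targets: "0 1 0 0 0 0 1;0 1 0 0 0 0 1;0 0.7 0 0 0 0 1;0 0.5 0 0 0 0 1;0 0 0 0 0 0 1;0 0 0 0 0 0 1;0 0 0 0 0 0 1;0 0 0 0 0 0 1"

```text
t: 9.7
position: [0.4602, 0.0479, 0.1482]
ee_rot: [0.015, -3.141, 0.0]
ft_force: [-0.2, -0.3, -2.8]
opening: 0.0168
```

```bash
sed -i 's/d\[0\]\["confidence"\].round(2)/d[0]["confidence"]/' look.py; python3 look.py
```

```text
9.7 [0.4602 0.0479 0.1482] [ 1.4500e-02 -3.1413e+00  2.0000e-04] [-0.2 -0.3 -2.8] [ 0.05  0.03 -0.04]
toolx [-1.0e+00 -9.3e-03  3.0e-04] z [-3.e-04 -1.e-04 -1.e+00]
side 0.64 tip [0.592  0.0481] tip along from TCP 0.1318 end -0.0444
top 0.45 tip [0.5858 0.048 ] tip along from TCP 0.1256 end 0.0643
```

Request:
send_rows:
  targets: "0 0 0.6 0 0 0 1;0 0 0.8 0 0 0 1;0 0 0.8 0 0 0 1;0 0 0.8 0 0 0 1;0 0 0.47 0 0 0 1;0 0 0 0 0 0 1;0 0 0 0 0 0 1;0 0 0 0 0 0 1"

```text
t: 10.57
position: [0.4606, 0.0484, 0.0796]
ee_rot: [-0.016, 3.14, -0.0]
ft_force: [0.3, -0.2, -1.8]
opening: 0.0166
```

Request:
send_rows:
  targets: "-0.5 0.08 0 0 0 0 1;-0.5 0.08 0 0 0 0 1;-0.4 0 0 0 0 0 1;-0.4 0 0 0 0 0 1;-0.3 0 0 0 0 0 1;-0.2 0 0 0 0 0 1;0 0 0 0 0 0 1;0 0 0 0 0 0 1"

```text
t: 11.23
position: [0.5059, 0.0523, 0.0788]
ee_rot: [0.017, -3.141, -0.0]
ft_force: [0.2, 0.4, -3.3]
opening: 0.0165
```

```bash
python3 look.py; python3 - <<'E'
from h import *
s=env.grab_frame("side");t=env.grab_frame("top")
cv2.imwrite("pics/pre.png",np.hstack([cv2.resize(s["frame"][130:250,240:390,::-1],None,fx=2.7,fy=2.7,interpolation=2),cv2.resize(t["frame"][90:210,190:310,::-1],None,fx=2.7,fy=2.7,interpolation=2)]))
E
```

```text
11.2333 [0.5059 0.0523 0.0788] [ 0.0166 -3.141  -0.    ] [ 0.2  0.4 -3.3] [-0.01  0.12 -0.03]
toolx [-9.999e-01 -1.050e-02  5.000e-04] z [-5.e-04  0.e+00 -1.e+00]
side 0.74 tip [0.639  0.0544] tip along from TCP 0.1331 end -0.0457
top 0.47 tip [0.6222 0.0525] tip along from TCP 0.1163 end 0.0723
```

View pics/pre.png

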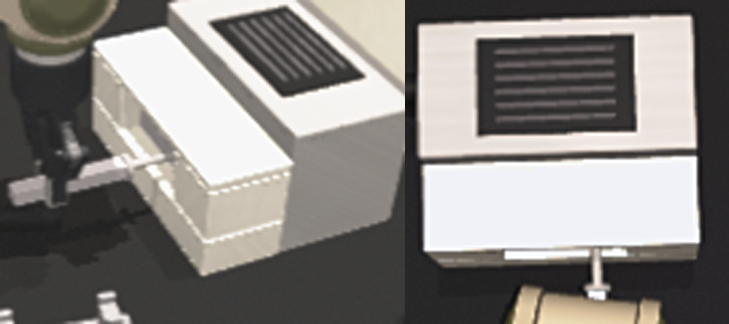

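The rod's tip is under the hood and clear of everything (top crop: rod at column 597, opening 505–627, so unit y ≈ -34). Approaching gently.

Request:
send_rows:
  targets: "-0.06 -0.1 0 0 0 0 1;-0.06 0 0 0 0 0 1;-0.06 0 0 0 0 0 1;-0.06 0 0 0 0 0 1;-0.06 0 0 0 0 0 1;-0.05 0 0 0 0 0 1;-0.05 0 0 0 0 0 1;0 0 0 0 0 0 1"

```text
t: 12.2
position: [0.5141, 0.0504, 0.0788]
ee_rot: [0.017, -3.141, -0.0]
ft_force: [-0.6, 0.3, -2.5]
opening: 0.0166
```

Request:
send_rows:
  targets: "-0.03 0 0 0 0 0 1;-0.03 0 0 0 0 0 1;-0.03 0 0 0 0 0 1;-0.02 0 0 0 0 0 1;-0.02 0 0 0 0 0 1;0 0 0 0 0 0 1;0 0 0 0 0 0 1;0 0 0 0 0 0 1"

```text
t: 12.87
position: [0.5144, 0.0506, 0.0783]
ee_rot: [0.017, -3.136, -0.001]
ft_force: [-10.8, -1.2, 0.4]
opening: 0.0166
```

Contact at TCP x ≈ 0.5143, with stiffness about 4.5 N/mm. Now I'll slide along +y under light contact.

Request:
send_rows:
  targets: "0.02 0 0 0 0 0 1;0 0.04 0 0 0 0 1;0 0.04 0 0 0 0 1;0 0.04 0 0 0 0 1;0 0.04 0 0 0 0 1;0 0.04 0 0 0 0 1;0 0.04 0 0 0 0 1;0 0 0 0 0 0 1"

```text
t: 13.53
position: [0.5143, 0.0547, 0.0783]
ee_rot: [0.014, -3.136, 0.001]
ft_force: [-9.1, -5.3, -0.7]
opening: 0.0171
```

Request:
send_rows:
  targets: "0.01 0.04 0 0 0 0 1;0 0.04 0 0 0 0 1;0 0.04 0 0 0 0 1;0 0.04 0 0 0 0 1;0 0.04 0 0 0 0 1;0 0.04 0 0 0 0 1;0 0 0 0 0 0 1;0 0 0 0 0 0 1"

```text
t: 14.2
position: [0.5142, 0.0596, 0.0783]
ee_rot: [0.015, -3.136, 0.001]
ft_force: [-7.8, -4.7, -1.4]
opening: 0.0167
```

Request:
send_rows:
  targets: "0 0.04 0 0 0 0 1;0 0.04 0 0 0 0 1;0 0.04 0 0 0 0 1;0 0.04 0 0 0 0 1;0 0.04 0 0 0 0 1;0 0.04 0 0 0 0 1;0 0 0 0 0 0 1;0 0 0 0 0 0 1"

```text
t: 14.87
position: [0.5141, 0.0644, 0.0782]
ee_rot: [0.015, -3.136, 0.001]
ft_force: [-8.2, -3.9, -2.0]
opening: 0.0167
```

Request:
send_rows:
  targets: "0 0.04 0 0 0 0 1;0 0.04 0 0 0 0 1;0 0.04 0 0 0 0 1;0 0.04 0 0 0 0 1;0 0.04 0 0 0 0 1;0 0.04 0 0 0 0 1;0 0 0 0 0 0 1;0 0 0 0 0 0 1"

```text
t: 15.53
position: [0.514, 0.0692, 0.0782]
ee_rot: [0.015, -3.136, 0.001]
ft_force: [-7.7, -4.5, -2.8]
opening: 0.0169
```

Request:
send_rows:
  targets: "0 0.04 0 0 0 0 1;0 0.04 0 0 0 0 1;0 0.04 0 0 0 0 1;0 0.04 0 0 0 0 1;0 0.04 0 0 0 0 1;0 0.04 0 0 0 0 1;0 0 0 0 0 0 1;0 0 0 0 0 0 1"

```text
t: 16.2
position: [0.514, 0.074, 0.0782]
ee_rot: [0.015, -3.136, 0.001]
ft_force: [-6.9, -4.8, -2.3]
opening: 0.0168
```

Request:
send_rows:
  targets: "-0.01 0.04 0 0 0 0 1;0 0.04 0 0 0 0 1;0 0.04 0 0 0 0 1;0 0.04 0 0 0 0 1;0 0.04 0 0 0 0 1;0 0.04 0 0 0 0 1;0 0 0 0 0 0 1;0 0 0 0 0 0 1"

```text
t: 16.87
position: [0.5139, 0.0787, 0.0782]
ee_rot: [0.015, -3.136, 0.001]
ft_force: [-8.9, -4.2, -3.2]
opening: 0.0168
```

Request:
send_rows:
  targets: "0 0.04 0 0 0 0 1;0 0.04 0 0 0 0 1;0 0.04 0 0 0 0 1;0 0.04 0 0 0 0 1;0 0.04 0 0 0 0 1;0 0.04 0 0 0 0 1;0 0 0 0 0 0 1;0 0 0 0 0 0 1"

```text
t: 17.53
position: [0.5139, 0.0835, 0.0782]
ee_rot: [0.015, -3.136, 0.001]
ft_force: [-8.8, -4.7, -2.6]
opening: 0.0169
```

Request:
send_rows:
  targets: "0 0.04 0 0 0 0 1;0 0.04 0 0 0 0 1;0 0.04 0 0 0 0 1;0 0.04 0 0 0 0 1;0 0.04 0 0 0 0 1;0 0.04 0 0 0 0 1;0 0 0 0 0 0 1;0 0 0 0 0 0 1"

```text
t: 18.2
position: [0.5138, 0.0883, 0.0782]
ee_rot: [0.015, -3.136, 0.001]
ft_force: [-9.1, -4.0, -2.5]
opening: 0.0168
```

Request:
send_rows:
  targets: "0 0.04 0 0 0 0 1;0 0.04 0 0 0 0 1;0 0.04 0 0 0 0 1;0 0.04 0 0 0 0 1;0 0.04 0 0 0 0 1;0 0.04 0 0 0 0 1;0 0 0 0 0 0 1;0 0 0 0 0 0 1"

```text
t: 18.87
position: [0.5137, 0.0931, 0.0781]
ee_rot: [0.015, -3.136, 0.001]
ft_force: [-8.8, -4.9, -2.6]
opening: 0.0171
```

Request:
send_rows:
  targets: "0 0.04 0 0 0 0 1;0 0.04 0 0 0 0 1;0 0.04 0 0 0 0 1;0 0.04 0 0 0 0 1;0 0.04 0 0 0 0 1;0 0.04 0 0 0 0 1;0 0 0 0 0 0 1;0 0 0 0 0 0 1"

```text
t: 19.53
position: [0.5141, 0.0981, 0.0782]
ee_rot: [0.015, -3.137, 0.001]
ft_force: [-6.1, -2.7, -3.5]
opening: 0.0166
```

Force dropped and x advanced. Taking a smaller step.

Request:
send_rows:
  targets: "0 0.04 0 0 0 0 1;0 0.04 0 0 0 0 1;0 0.04 0 0 0 0 1;0 0 0 0 0 0 1;0 0 0 0 0 0 1;0 0 0 0 0 0 1;0 0 0 0 0 0 1;0 0 0 0 0 0 1"

```text
t: 20.2
position: [0.5159, 0.1008, 0.079]
ee_rot: [-0.016, 3.141, 0.0]
ft_force: [-0.5, 0.0, -2.5]
opening: 0.0171
```

The tip is in the hole: no force, and x has reached its command. Advancing gently.

Request:
send_rows:
  targets: "-0.03 0.04 0 0 0 0 1;-0.04 0 0 0 0 0 1;-0.04 0 0 0 0 0 1;-0.04 0 0 0 0 0 1;0 0 0 0 0 0 1;0 0 0 0 0 0 1;0 0 0 0 0 0 1;0 0 0 0 0 0 1"

```text
t: 20.87
position: [0.5188, 0.1016, 0.0789]
ee_rot: [0.016, -3.141, 0.0]
ft_force: [-0.6, -0.6, -2.7]
opening: 0.0167
```

Request:
send_rows:
  targets: "-0.04 0.02 0 0 0 0 1;-0.04 0 0 0 0 0 1;-0.04 0 0 0 0 0 1;-0.04 0 0 0 0 0 1;-0.04 0 0 0 0 0 1;0 0 0 0 0 0 1;0 0 0 0 0 0 1;0 0 0 0 0 0 1"

```text
t: 21.53
position: [0.5228, 0.1021, 0.0789]
ee_rot: [0.017, -3.141, 0.0]
ft_force: [0.4, 0.6, -1.9]
opening: 0.0168
```

Request:
send_rows:
  targets: "-0.06 0 0 0 0 0 1;-0.06 0 0 0 0 0 1;-0.06 0 0 0 0 0 1;-0.06 0 0 0 0 0 1;-0.06 0 0 0 0 0 1;-0.06 0 0 0 0 0 1;-0.06 0 0 0 0 0 1;0 0 0 0 0 0 1"

```text
t: 22.2
position: [0.5314, 0.1022, 0.0789]
ee_rot: [-0.017, 3.141, -0.0]
ft_force: [-0.1, 0.7, -3.1]
opening: 0.0166
```

Request:
send_rows:
  targets: "-0.08 0 0 0 0 0 1;-0.08 0 0 0 0 0 1;-0.08 0 0 0 0 0 1;-0.08 0 0 0 0 0 1;-0.08 0 0 0 0 0 1;-0.08 0 0 0 0 0 1;-0.08 0 0 0 0 0 1;0 0 0 0 0 0 1"

```text
t: 22.87
position: [0.5427, 0.1022, 0.0789]
ee_rot: [-0.016, 3.141, -0.0]
ft_force: [0.2, -0.6, -2.5]
opening: 0.0169
```

Request:
send_rows:
  targets: "-0.08 0 0 0 0 0 1;-0.08 0 0 0 0 0 1;-0.08 0 0 0 0 0 1;-0.08 0 0 0 0 0 1;-0.08 0 0 0 0 0 1;-0.08 0 0 0 0 0 1;-0.08 0 0 0 0 0 1;0 0 0 0 0 0 1"

```text
t: 23.53
position: [0.5539, 0.1023, 0.0789]
ee_rot: [-0.016, 3.141, -0.0]
ft_force: [0.6, 0.5, -3.2]
opening: 0.0166
```

Request:
send_rows:
  targets: "-0.08 0 0 0 0 0 1;-0.08 0 0 0 0 0 1;-0.08 0 0 0 0 0 1;-0.08 0 0 0 0 0 1;-0.06 0 0 0 0 0 1;-0.05 0 0 0 0 0 1;0 0 0 0 0 0 1;0 0 0 0 0 0 1"

```text
t: 24.2
position: [0.5622, 0.1025, 0.0789]
ee_rot: [0.016, -3.141, -0.0]
ft_force: [0.3, 0.1, -3.0]
opening: 0.0167
```

Collar contact is expected at about 0.566.

Request:
send_rows:
  targets: "-0.04 0 0 0 0 0 1;-0.04 0 0 0 0 0 1;-0.04 0 0 0 0 0 1;-0.04 0 0 0 0 0 1;-0.03 0 0 0 0 0 1;-0.03 0 0 0 0 0 1;0 0 0 0 0 0 1;0 0 0 0 0 0 1"

```text
t: 24.87
position: [0.5654, 0.1025, 0.0787]
ee_rot: [0.017, -3.138, 0.0]
ft_force: [-5.6, -1.1, 0.4]
opening: 0.0174
```

Request:
send_rows:
  targets: "-0.04 0 0 0 0 0 1;-0.04 0 0 0 0 0 1;0 0 0 0 0 0 1;0 0 0 0 0 0 1;0 0 0 0 0 0 1;0 0 0 0 0 0 1;0 0 0 0 0 0 1;0 0 0 0 0 0 1"

```text
t: 25.53
position: [0.5654, 0.1026, 0.0786]
ee_rot: [0.017, -3.135, 0.0]
ft_force: [-13.6, -1.4, 2.9]
opening: 0.017
```

Request:
send_rows:
  targets: "0.07 0 0.03 0 0 0 1;0 0 0.03 0 0 0 1;0 0 0 0 0 0 1;0 0 0 0 0 0 0.9;0 0 0 0 0 0 0.8;0 0 0 0 0 0 0.7;0 0 0 0 0 0 0.6;0 0 0 0 0 0 0.4"
  newtons: 20

```text
t: 26.2
position: [0.5674, 0.1025, 0.0781]
ee_rot: [-0.016, 3.14, -0.0]
ft_force: [-0.5, -0.9, 0.6]
opening: 0.045
```

Request:
send_rows:
  targets: "0 0 0 0 0 0 0.2;0 0 0 0 0 0 0;0 0 0 0 0 0 0;0 0 0 0 0 0 0;0 0 0 0 0 0 0;0 0 0 0 0 0 0;0 0 0 0 0 0 0;0 0 0 0 0 0 0"

```text
t: 26.87
position: [0.5668, 0.1025, 0.0777]
ee_rot: [-0.016, 3.142, -0.0]
ft_force: [0.3, -0.0, 0.3]
opening: 0.0854
```

```bash
python3 - <<'E'
from h import *
o=env.get_obs();print(o["t"],o["position"],o["ft_force"],o["opening"])
s=env.grab_frame("side")
cv2.imwrite("pics/rel.png",cv2.resize(s["frame"][110:260,220:400,::-1],None,fx=4,fy=4,interpolation=2))
E
```

```text
26.8667 [0.56681869 0.10249829 0.07772388] [ 0.29461367 -0.023428    0.30582373] 0.08539628521064739
```

View pics/rel.png

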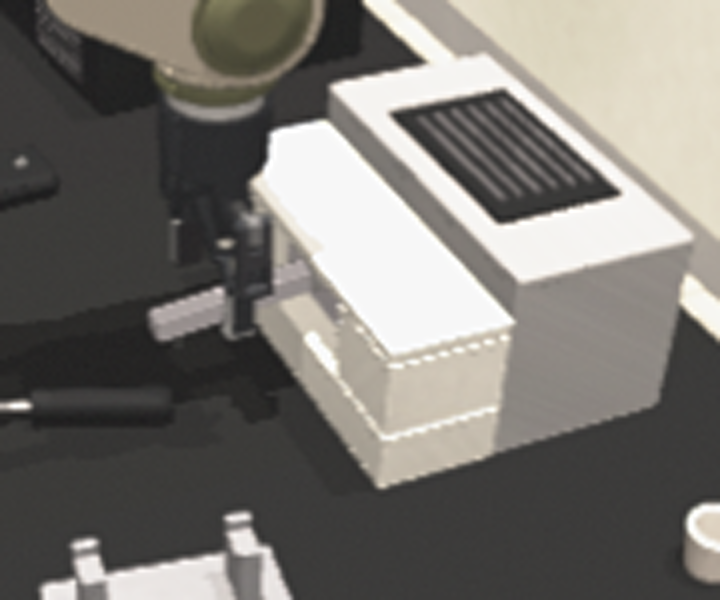

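The bar (grip end at (155,325)) stays in the lock with the jaws open. Retreating straight up.

Request:
send_rows:
  targets: "0 0 -0.3 0 0 0 0;0 0 -0.6 0 0 0 0;0 0 -0.9 0 0 0 0;0 0 -1 0 0 0 0;0 0 -1 0 0 0 0;0 0 -1 0 0 0 0;0 0 -1 0 0 0 0;0 0 -1 0 0 0 0"

```text
t: 27.58
position: [0.5666, 0.1026, 0.2153]
ee_rot: [-0.017, 3.141, 0.0]
ft_force: [-0.4, 0.0, -0.5]
opening: 0.0859
```

Request:
send_rows:
  targets: "1 0 -0.5 0 0 0 0;1 0 0 0 0 0 0;1 0 0 0 0 0 0;1 0 0 0 0 0 0;1 0 0 0 0 0 0;0 0 0 0 0 0 0;0 0 0 0 0 0 0;0 0 0 0 0 0 0"

```text
t: 28.25
position: [0.4675, 0.1014, 0.2242]
ee_rot: [-0.016, 3.14, -0.0]
ft_force: [-0.3, -0.3, -1.0]
opening: 0.0858
```

```bash
python3 - <<'E'
from h import *
o=env.get_obs();print(o["t"],o["position"],o["ft_force"],o["opening"])
s=env.grab_frame("side")
cv2.imwrite("pics/end.png",cv2.resize(s["frame"][100:310,170:430,::-1],None,fx=2.8,fy=2.8,interpolation=2))
d=env.outline_of(s,"bar_center")
print([(x["confidence"],x["box"]) for x in d])
F=np.array([.648,.087]);y=.1025
print("expected centre/end px",proj(s,[[.648-.066,y,.073],[.648-.126,y,.070]]))
E
```

```text
28.25 [0.46749166 0.10141333 0.22418118] [-0.26762776 -0.28359901 -0.98767295] 0.08578898051772489
[(0.88, [260.9, 172.2, 301.7, 197.2]), (0.29, [275.3, 123.7, 393.4, 232.6])]
expected centre/end px [[277.68591565 182.34995597]
 [257.86611186 187.80436015]]
```

View pics/end.png

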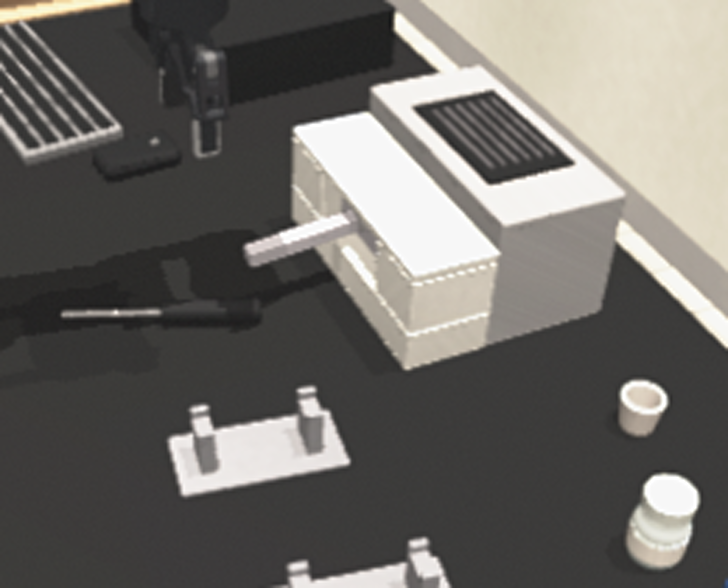

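The bar sits in the lock on its own with a slight droop, and its grip end is at the pixel expected for home. The screwdriver, crucible, jar and mouse have not moved.

```bash
python3 -c "
from workcell import env
print(env.sign_off())"
```

```text
the job is handed in; nothing more can be done
None
```

The locking bar is fully home in the lock hole and released, and I handed the job in at about 28 s of the 72 s allowed.

- **Lift and search:** I lifted the bar from the cradle farthest from the base. I then slid its tip along the hidden face at about 6–11 N until it dropped into the hole, roughly 15 mm to the left of the face centre.
- **Seating:** The bar went in with no noticeable resistance until the collar met the face, 51.5 mm past first contact (52 mm nominal). A further 1.6 mm of commanded push brought no advance, and 13.6 N was the highest push I read (limit 30 N). I read the force only at the end of each move, so brief peaks in between were not seen.
- **Last checks:** After release and retreat, the side picture shows the bar staying in by itself with a slight droop. Its grip end is within about 3 pixels of where it should be when home. The screwdriver, crucible, jar and mouse look unmoved in that view. The beaker was not rechecked at the end; the gripper's planned path kept several centimetres away from it.
- **Disagreement:** The top camera's bar outline read the tip short (0.116–0.126 m against 0.132–0.133 m from the side view), probably because the gripper and hood hid part of the bar. I relied on the side view and on contact instead.

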